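Nest the angle offcut on its saddle

TASK

In the machine's tool tray, take the larger of the two loose steel angle offcuts and set it over the welded angle saddle so that it nests fully down on it, ridge over ridge, legs along legs, and centred end to end. Leave the smaller offcut and the standing valve cage where they are.

Things in the scene. Friction and masses are not known exactly. Their poses are not given: they have to be found in the camera images.
- offcut_mid (a point): Larger loose steel angle offcut: legs 40 mm wide, 5 mm thick, 0.13 to 0.25 kg, standing like a tent, ridge up, legs sloping 45 degrees. 60 mm long along y (ridge), 57 mm across (x), 32 mm high. Point at its middle, 16 mm above its lowest edges. Grip from above by the two flat end faces, 60 mm apart along y; the sloping legs slip out of a grip. Turned end for end it is the same.
- stand_seat (a point): Fixed saddle: a 46 mm long piece of the same angle, painted machine green, ridge up along y, welded on a base plate 90 (x) by 46 (y) by 12 mm thick on the tray; its ridge is 44 mm above the tray. Point over its middle, 35 mm above the tray: where the larger offcut's middle point lies when fully nested (its lowest edges then 19 mm above the tray, overhanging the saddle 7 mm at each end).
- small_mid (a point): A bystander: the smaller loose offcut of steel angle, legs 25 mm wide and 4 mm thick, also ridge up, 60 mm long along y, 35 mm across, 20.5 mm high. The point is 10 mm above its lowest edges, at the middle. Leave it alone.
- cage_mid (a point): A bystander: a standing steel valve cage, a round slotted sleeve 40 mm in diameter and 60 mm high. The point is at its centre, 30 mm up. Leave it alone.
Not all that is in view belongs to the job. Leave any pink, purple or yellow look-alike of the part that bears offcut_mid alone.

How it is judged:
At the end, for the whole second after the job is handed in: The larger offcut rests nested on the saddle, released and at rest: its centre point within 10 mm across the ridge, 12 mm along the ridge and 6 mm in height of the saddle's seat point, its ridge within 10 degrees of the saddle's ridge and level, upright within 10 degrees (x of offcut_mid in the frame of stand_seat between -0.01 and 0.01 m and y of offcut_mid in the frame of stand_seat between -0.012 and 0.012 m and z of offcut_mid in the frame of stand_seat between -0.006 and 0.006 m and angle between the y axis of offcut_mid and the y axis of stand_seat, either way round below 0.175 rad and angle between offcut_mid's own z axis and vertical below 0.175 rad and linear speed of offcut below 0.02 m/s); the robot touches nothing.
It fails at once if the smaller offcut is moved by more than 25 mm (distance of small_mid from where it was at the start of the episode above 0.025 m).
It fails at once if the valve cage is moved or knocked over (by more than 25 mm) (distance of cage_mid from where it was at the start of the episode above 0.025 m).
It also fails if it takes over 35 s, if anything falls off the work surface, if the arm or the gripper's body presses on something with over 40 N, if the wrist force passes 120 N, or if a joint passes its speed limit or range.

ROBOT

A 6-joint arm with a two-finger parallel gripper is mounted at the origin on the work surface. World frame = base frame: x ahead of the robot, y to its left, z up, the work surface at z = 0. Lengths are in m, angles in rad, forces in N, time in s.
With the tool pointing down it reaches from about 0.35 to 0.975 m from the base axis. Payload 7.1 kg.
Tool frame: the origin (TCP) lies at the very end of the fingers, on their centre line; the grasp point (between the pads) lies 19 mm behind it; z points along the fingers, y is the line along which they close (so a half turn about z gives the same grasp; the last joint's range is limited). The gripper opens to 88 mm and grips with 3 to 60 N. Pads are 20 mm wide; open, the fingers measure 115 mm over their backs; the gripper's body (75 mm by 178 mm) begins 61 mm behind the grasp point.
Start: joints at [-0.019, 0.423, 1.63, -0, 1.089, -0.019], TCP at [0.625, 0, 0.223] pointing down, gripper open.
Joint ranges: [-3, 3], [-0.9, 2.11], [0.09, 2.58], [-1.31, 4.45], [0.11, 2.69], [-2.54, 2.54]. Speed limits (rad/s): [2.39, 2.39, 3.01, 3.14, 3.14, 3.14].

INTERFACE

Orientations are given as a unit quaternion [x, y, z, w].
In Python, from rig import manip gives the robot as it stands. The module is installed in compiled form; this text tells all that it offers. Calls block until the motion is done:
- manip.move_pose(position, orientation): joint-space move of the TCP to a pose.
- manip.move_linear(position, ori=None, rate=0.15): straight line of the TCP; ori=None keeps the orientation; rate is the mean speed in m/s.
- manip.goto_joints(angles): joint-space move.
- manip.gripper_open() and manip.close(force=None): open the fingers fully, or close them until they stop; force is the grip in N (None keeps the last).
- manip.wait(seconds).
- manip.ik(position, orientation): joint angles nearest the present ones, or None.
- manip.get_obs(): the state.
- manip.read_camera(name): name is "scene" or "side" or "wrist"; returns a dict with "pixels" (420x560x3 uint8, red, green, blue), "depth" (420x560 float32, m along the optical axis (not along the pixel's ray), 0 where there is no reading), "K" (3x3 intrinsics, pixels), "k1" (the pictures are not rectified: a ray, as slopes to the right and down, at radius r is drawn at 1 + k1 r^2 times it, then the intrinsics apply), "cam_to_world" (4x4, takes a point from camera to world coordinates). Camera axes: x right, y down, z forward; pixel columns grow to the right and rows downward; lengths in m; the calibration is good to about 2 mm. A picture is of the moment at which its call begins.
A pose or a line that the arm cannot do raises manip.Unreachable and nothing moves.
- manip.job_done(): hands the job in; it is judged then, once.
The state is a dict: "time_s": time; "joint_pos": joint angles; "joint_velocities": joint speeds; "tau": joint torques, N m; "ee_pos": TCP position; "orientation": TCP orientation; "contact_force": force on the tool from outside, world axes, zero at the start; "torque": the same for the moment, N m; "grip_width": finger opening in m; "gripper_force": force on a finger pad.
Only numpy, scipy, OpenCV 4.12 (cv2) and the standard library are available. Lean on these libraries where they do the work, as an engineer would, in place of code of your own. Each camera call takes 0.05 s, during which the arm holds its last target. There are 200 camera calls.

## Working session

There is one attempt and no reset: what is moved stays moved. The work goes in short steps, each a Python script; the robot and the scene stay as the last script left them, time stands still between calls to the robot, and variables do not carry over. Pictures are saved under pics/ and viewed, at most 10 in all, crops included, and the job is handed in when it is done.

```bash
mkdir -p pics
cat > h.py <<'E'
import numpy as np, cv2
from rig import manip
def cloud(c):
    K=c["K"];h,w=c["depth"].shape
    u,v=np.meshgrid(np.arange(w),np.arange(h))
    d=np.array([c["k1"],0,0,0,0],float)
    # r_d = r(1+k1 r^2): OpenCV radial model
    p=cv2.undistortPoints(np.stack([u,v],-1).reshape(-1,1,2).astype(np.float64),K,d).reshape(h,w,2)
    z=c["depth"];P=np.dstack([p[...,0]*z,p[...,1]*z,z])
    T=c["cam_to_world"];W=P@T[:3,:3].T+T[:3,3]
    W[z==0]=np.nan
    return W
E
python3 - <<'E'
from h import *
for n in("scene","side","wrist"):
    c=manip.read_camera(n);np.savez("pics/"+n,**c)
    cv2.imwrite(f"pics/{n}1.png",c["pixels"][...,::-1]);print(n,c["cam_to_world"].round(3).tolist(),c["k1"],c["K"][0,0],(c["depth"]>0).mean())
E
```

```text
scene [[-0.282, 0.774, -0.567, 1.007], [0.959, 0.233, -0.158, 0.116], [0.01, -0.589, -0.808, 0.692], [0.0, 0.0, 0.0, 1.0]] -0.07544806748603954 411.3643008097167 0.9957355442176871
side [[0.991, -0.103, 0.087, 0.515], [-0.135, -0.763, 0.632, -0.479], [0.001, -0.638, -0.77, 0.65], [0.0, 0.0, 0.0, 1.0]] -0.0860551307369844 395.0519238680693 0.9961479591836735
wrist [[1.0, -0.0, -0.0, 0.625], [-0.0, -0.959, -0.282, 0.077], [0.0, 0.282, -0.959, 0.384], [0.0, 0.0, 0.0, 1.0]] -0.007698325852147596 368.5601482150776 0.9959821428571428
```

View pics/scene1.png

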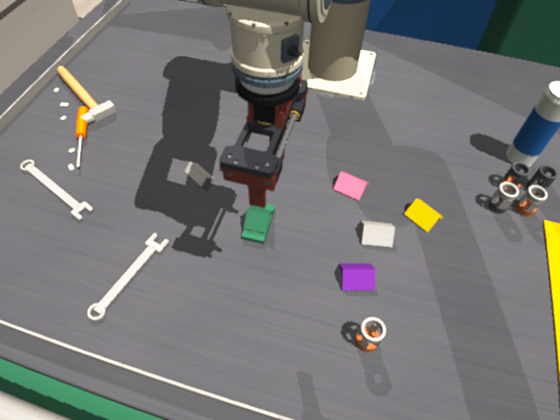

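View pics/wrist1.png

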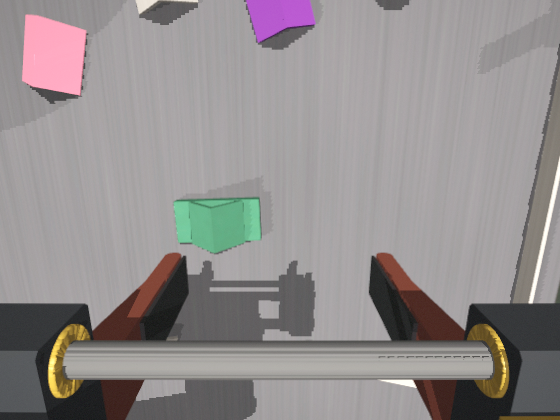

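View pics/side1.png

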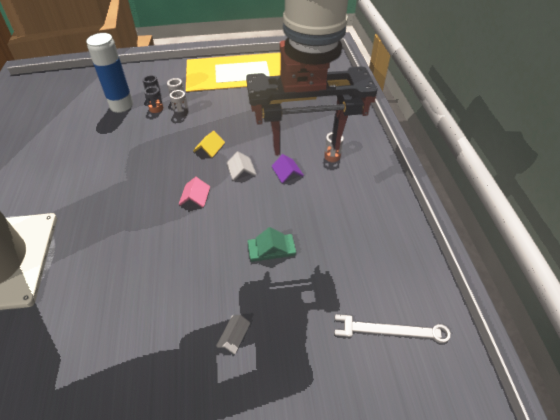

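The scene picture shows five tent shapes and the saddle:
- Grey tent at scene (378,233) / side (241,166).
- Grey tent in shadow at scene (198,174) / side (233,335), which looks narrower.
- Pink (350,186), yellow (424,215) and purple (358,277), which are look-alikes to leave alone.
- Green saddle at scene (258,223) / side (271,245).

The valve cage is probably at (370,335). I'll measure both grey tents and crop them.

```bash
cat >> h.py <<'E'
def box(W,uv,r=32,zmin=.006):
    """tall points connected to pixel uv: min-area rect in xy, height"""
    m=(W[...,2]>zmin).astype(np.uint8); 
    n,l=cv2.connectedComponents(m,connectivity=4)
    w=np.zeros_like(m);w[max(0,uv[1]-r):uv[1]+r,max(0,uv[0]-r):uv[0]+r]=1
    s=(l==l[uv[1],uv[0]])&(w>0)&(m>0)
    p=W[s];return p,cv2.minAreaRect((p[:,:2]*1000).astype(np.float32)),np.percentile(p[:,2],[1,50,99]).round(4)
def plane(W,p,tol=.0):
    pass
E
python3 - <<'E'
from h import *
for n,t in dict(scene=dict(A=(378,233),B=(198,174),S=(258,223),pur=(358,277),pink=(350,186),yel=(424,215),cage=(366,322)),side=dict(A=(241,166),B=(233,335),S=(271,245),pur=(287,168),pink=(195,193),yel=(210,145))).items():
    c=dict(np.load(f"pics/{n}.npz"));W=cloud(c)
    print(n,"table z",np.nanmedian(W[250:300,150:250,2]).round(4))
    for k,uv in t.items():
        p,r,z=box(W,uv);print(k,len(p),np.round(r[0],1),np.round(r[1],1),round(r[2],1),z)
        if n=='scene' and k in'AB' and len(k)==1:
            cr=c["pixels"][uv[1]-30:uv[1]+30,uv[0]-40:uv[0]+40,::-1]
            cv2.imwrite(f"pics/crop{k}.png",cv2.resize(cr,None,fx=5,fy=5))
a,b=cv2.imread("pics/cropA.png"),cv2.imread("pics/cropB.png");cv2.imwrite("pics/cropAB.png",np.hstack([a,b]))
E
```

```text
scene table z 0.0007
A 640 [518.8 193.5] [52.8 59.4] 10.4 [0.0064 0.0191 0.0322]
B 271 [ 475.  -206.6] [61.  30.8] 60.6 [0.0063 0.0137 0.0208]
S 1145 [618.1 -25.7] [199.3  62.8] 14.6 [0.0074 0.0289 0.262 ]
pur 853 [623.9 171.9] [54.  60.8] 16.2 [0.0064 0.0197 0.033 ]
pink 516 [410.4 123.4] [60.2 52.2] 76.0 [0.0064 0.0191 0.0325]
yel 575 [445.1 282.7] [60.  53.9] 56.2 [0.0064 0.0192 0.032 ]
cage 731 [740.1 209. ] [39.5 39.5] 64.9 [0.0073 0.0396 0.0624]
side table z 0.0001
A 440 [518.3 194.9] [54.1 64.3] 11.3 [0.007  0.0196 0.0322]
B 602 [ 474.6 -206.7] [61.  32.3] 61.9 [0.0062 0.0135 0.0214]
S 1114 [560.9 -39.7] [90.  49.5] 2.0 [0.0072 0.0186 0.0445]
pur 448 [623.8 172.1] [53.6 62.6] 15.9 [0.0065 0.0193 0.0328]
pink 525 [409.8 124.3] [63.2 54.7] 76.5 [0.0066 0.0194 0.0322]
yel 355 [444.1 283. ] [64.2 51.9] 57.1 [0.0063 0.0189 0.0319]
```

View pics/cropAB.png

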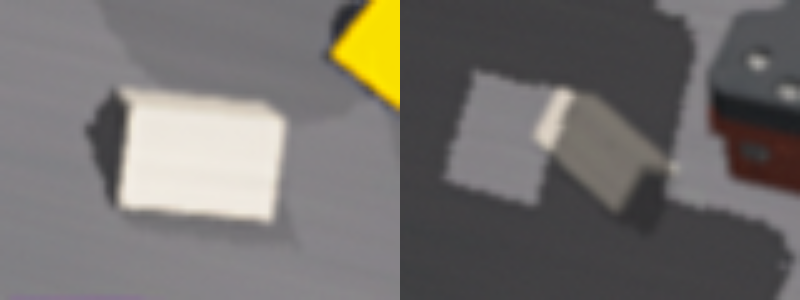

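A, the left crop, is the 57 mm wide, 32 mm high offcut. B, on the right, is about 21 mm high and so is the small one. Next I'll refine the tent poses with ridge fits and hover over A.

```bash
sed -i '/^def plane/,$d' h.py
cat >> h.py <<'E'
from scipy.optimize import least_squares
from scipy.spatial.transform import Rotation as R
def tent(W,c,a,H,hl,zlo):
    """ridge fit near c: returns centre xy, ridge yaw off +y, ridge height, length"""
    c=np.array(c,float)
    for _ in range(3):
        e=np.array([np.cos(a),np.sin(a)]);f=np.array([-e[1],e[0]])
        q=W[...,:2]-c
        m=(abs(q@e)<.034)&(abs(q@f)<hl+.008)&(W[...,2]>zlo)&(W[...,2]<H+.008)
        p=W[m]
        g=lambda s:p[:,2]-(s[2]-abs((p[:,:2]-c)@[np.cos(s[1]),np.sin(s[1])]-s[0]))
        s=least_squares(g,[0,a,H],loss='soft_l1',f_scale=.001).x
        p=p[abs(g(s))<.0025];a=s[1]
        e=np.array([np.cos(a),np.sin(a)]);f=np.array([-e[1],e[0]])
        t=(p[:,:2]-c)@f;lo,hi=np.percentile(t,[.7,99.3])
        c=c+s[0]*e+(lo+hi)/2*f
    return c.round(4),round(np.degrees(a),2),s[2].round(4),round(hi-lo,4),len(p)
def quat(a): # tool down, tool y along ridge of yaw a off +y
    e=np.array([np.cos(a),np.sin(a),0]);f=np.array([-e[1],e[0],0])
    return [R.from_matrix(np.c_[s*np.cross(f,[0,0,-1]),s*f,[0,0,-1]]).as_quat() for s in(1,-1)]
def best(p,a):
    j=manip.get_obs()["joint_pos"];o=[(q,manip.ik(p,q)) for q in quat(a)]
    o=[(q,k) for q,k in o if k is not None]
    return min(o,key=lambda t:abs(np.array(t[1])[5]-0.0))[0]
E
python3 - <<'E'
from h import *
for n in("scene","side","wrist"):
    W=cloud(dict(np.load(f"pics/{n}.npz")))
    print(n,"S",tent(W,(.561,-.040),.035,.044,.023,.016))
    if n!="wrist":print("A",tent(W,(.5185,.194),.19,.032,.03,.005))
p=[.5185,.194,.16];q=best(p,.19);print(manip.get_obs()["orientation"],q,manip.ik(p,q))
manip.move_pose(p,q)
c=manip.read_camera("wrist");np.savez("pics/w2",**c);cv2.imwrite("pics/w2.png",c["pixels"][...,::-1])
print("A w",tent(cloud(c),(.5185,.194),.19,.032,.03,.005))
o=manip.get_obs();print(o["time_s"],o["ee_pos"],o["grip_width"],o["contact_force"])
E
```

```text
scene S (array([ 0.5606, -0.0402]), np.float64(2.24), np.float64(0.0438), np.float64(0.0456), 439)
A (array([0.5177, 0.1931]), np.float64(10.03), np.float64(0.0316), np.float64(0.058), 532)
side S (array([ 0.561 , -0.0392]), np.float64(1.9), np.float64(0.0443), np.float64(0.0465), 564)
A (array([0.5182, 0.1947]), np.float64(10.3), np.float64(0.0323), np.float64(0.0627), 416)
wrist S (array([ 0.5606, -0.0385]), np.float64(1.99), np.float64(0.0437), np.float64(0.0456), 2284)
[ 7.07119108e-01  7.07094201e-01 -4.09812783e-04 -4.36410557e-04] [-0.09485717  0.99549089  0.          0.        ] [ 3.36533578e-01  4.02310723e-01  1.83558335e+00 -4.44089210e-16
  9.03698579e-01 -1.42426275e+00]
A w (array([0.5173, 0.1949]), np.float64(9.92), np.float64(0.0316), np.float64(0.0592), 4102)
1.4667 [0.51906761 0.19370133 0.1602262 ] 0.08795476087913544 [-0.16757848  0.77370382  1.07943244]
```

View pics/w2.png

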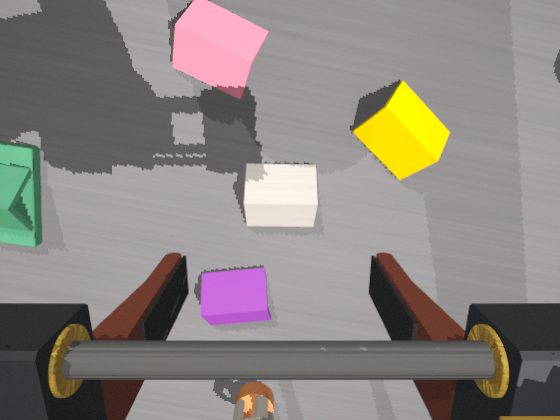

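The wrist view shows the grey offcut at (281,195) clear between the finger lines, with the neighbours well apart. I'll grasp it now.

Run:
```python
from h import *
a=np.radians(10.1);q=best([.5177,.1943,.1],a)
manip.move_linear([.5177,.1943,.05],q,.15)
manip.move_linear([.5177,.1943,.007],q,.06)
o=manip.get_obs();print(o["ee_pos"],o["contact_force"])
manip.close(35)
o=manip.get_obs();print(o["ee_pos"],o["grip_width"],o["gripper_force"],o["contact_force"])
manip.move_linear([.5177,.1943,.16],q,.12)
o=manip.get_obs();print(o["time_s"],o["ee_pos"],o["grip_width"],o["gripper_force"],o["contact_force"])
c=manip.read_camera("side");np.savez("pics/s3",**c);cv2.imwrite("pics/s3.png",cv2.resize(c["pixels"][60:260,130:370,::-1],None,fx=2.5,fy=2.5))
```

```text
[0.51783478 0.1943119  0.00702116] [-0.82126093  0.65646319  0.63718275]
[0.51786398 0.19434017 0.0071955 ] 0.05989980390752531 34.9999925494194 [-0.50794256 -0.22416045  2.28353055]
5.2 [0.51717636 0.19412416 0.15924075] 0.05931598702857703 34.99997153878212 [ 0.33356019 -0.32922038 -1.75826426]
```

View pics/s3.png

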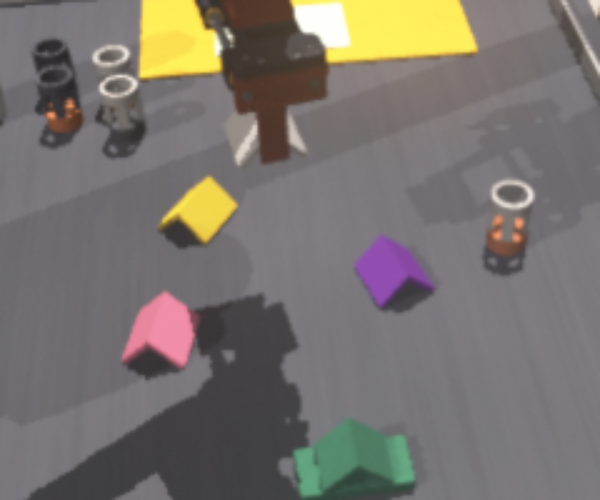

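The offcut is held level and upright, at about crop (265,140). I'll carry it over the saddle, lower it while watching force, release and check.

Run:
```python
from h import *
a=np.radians(2.05);p=np.array([.5607,-.0392]);q=best([*p,.1],a)
if np.dot(q,manip.get_obs()["orientation"])**2<.5: print("flip!")
manip.move_pose([*p,.16],q)
manip.move_linear([*p,.06],q,.12)
f0=np.array(manip.get_obs()["contact_force"])
for z in(.04,.032,.029,.0275,.0265,.0255,.0245):
    manip.move_linear([*p,z],q,.03)
    o=manip.get_obs();d=np.array(o["contact_force"])-f0;print(z,o["ee_pos"].round(4) if hasattr(o["ee_pos"],'round') else o["ee_pos"],d.round(2))
    if d[2]>6: break
print(o["time_s"],o["grip_width"])
```

```text
flip!
0.04 [ 0.5608 -0.0392  0.04  ] [-0.51  0.6  -0.34]
0.032 [ 0.5605 -0.0392  0.0317] [-0.06  1.55  0.25]
0.029 [ 0.5606 -0.0392  0.0288] [ 0.17 -0.32 -0.39]
0.0275 [ 0.5604 -0.0392  0.0277] [-2.86 -0.79  5.09]
0.0265 [ 0.5603 -0.0392  0.0275] [-5.98 -0.1  15.01]
10.6333 0.05918212959552106
```

Run:
```python
from h import *
p=[.5607,-.0392]
manip.move_linear([*p,.0275],None,.03)
manip.gripper_open();manip.wait(.3)
manip.move_linear([*p,.20],None,.12)
for n in("wrist","scene","side"):
    c=manip.read_camera(n)
    W=cloud(c)
    try: print(n,tent(W,p,.035,.051,.03,.022))
    except Exception as e: print(n,e)
    if n=="side": cv2.imwrite("pics/s4.png",cv2.resize(c["pixels"][180:320,180:370,::-1],None,fx=4,fy=4))
o=manip.get_obs();print(o["time_s"],o["grip_width"],o["contact_force"])
```

```text
wrist (array([ 0.5606, -0.04  ]), np.float64(1.85), np.float64(0.0505), np.float64(0.0591), 3789)
scene (array([ 0.5607, -0.0407]), np.float64(2.17), np.float64(0.051), np.float64(0.0594), 612)
side (array([ 0.561 , -0.0401]), np.float64(1.9), np.float64(0.0514), np.float64(0.0602), 750)
13.55 0.08783912741158398 [ 0.33589452  0.02905414 -0.98985585]
```

View pics/s4.png

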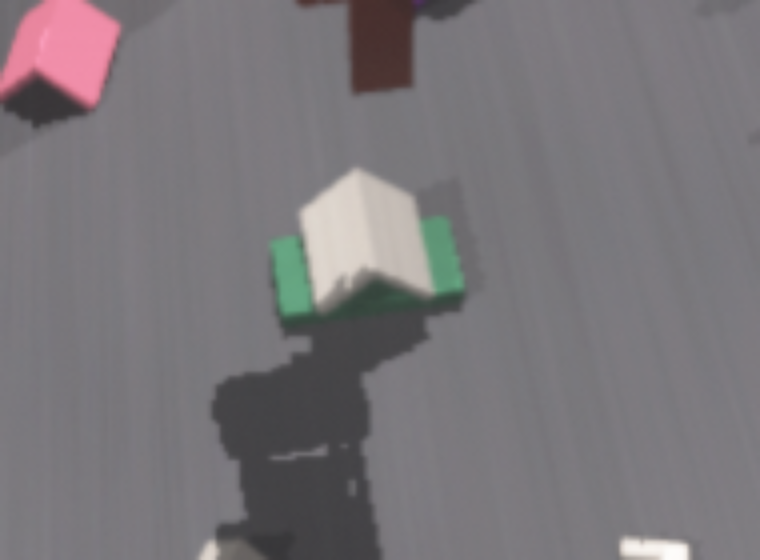

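The offcut sits nested on the saddle at crop (365,240), with the ridge at 51 mm as expected, centred to about 1 mm and aligned. The gripper is clear.

```bash
python3 -c "
from rig import manip
print(manip.job_done())"
```

```text
the job is handed in; nothing more can be done
None
```

The larger offcut is nested on the saddle, measured about 1 mm off centre with its ridge aligned to within about 0.2°; it is released and the job is handed in at about 14 s, but the call returned no verdict.

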